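Hang a culture jar to dry and clamp it

TASK

Put the square culture jar upside down on the drying stand's peg: first lay it on its side on the bench and let go, then take it again and lower it mouth-down over the peg until its rim sits on the base, and let go. Then slide the stand's clamp along its track towards the jar until its spring pad holds the jar gently against the peg, its spring pressed in part-way (about half) but not bottomed out, and let go of the clamp. Leave the bottle, the steel weight and the funnel where they are.

Things in the scene. Friction and masses are not known exactly. Their poses are not given: they have to be found in the camera images.
- jar: Open square jar of frosted grey plastic, 50 x 50 mm outside, 100 mm tall, walls 3 mm (inside 44 x 44 mm), floor 4 mm, about 0.15 kg. Origin: centre of the outer underside; z runs from the closed bottom to the open mouth. It starts upright on the bench, mouth up, at any yaw. Lying on its side it rests flat.
- jar_rim (a point): Centre of the jar's open mouth, 100 mm from the origin along the jar's z.
- stand: Fixed drying stand: steel base plate 110 mm (x) by 340 mm (y) by 12 mm thick, origin at the centre of its underside on the bench. The peg stands at local y = +100 mm; the clamp's track runs along local y (at x = 0) from y = -150 to +60 mm, 24 mm wide, top at z = 18 mm. The clamp slides towards +y, to the peg.
- peg_foot (a point): Foot of the upright white round peg, on the base plate's top face (12 mm above the bench). Peg: 30 mm diameter, 75 mm tall above the plate, tapered over its last 15 mm. The jar has 7 mm of play on it to each side; its rim rests on the plate.
- clamp: Black clamp sliding on the track; origin on its axis, 19 mm above the bench, axes as the stand's. Foot 40 x 50 x 12 mm, with a grip tab 14 mm (x) by 22 mm (y) reaching 87 mm above the bench; a 20 mm wide block leans on the tab's +y side, up to 53 mm above the bench. It slides from stand y = -105 to +55 mm against about 10 N of steady friction and stays where it is left.
- clamp_top (a point): Centre of the top of the clamp's grip tab, 68 mm above the clamp's origin.
- clamp_stem (a point): Where the pad's stem leaves the clamp's block: 25 mm ahead (+y) of the clamp's origin, 43 mm above the bench. The rubber pad (40 wide, 26 high) on the stem faces +y; unpressed, its face is 62 mm ahead of the clamp's origin, +-8 mm: the stem is set differently each time, unreported. The pad yields up to 10 mm on a 0.8 N/mm spring. It first pushes the jar through its play with under 2 N.
- bottle: Bystander: capped glass bottle, 64 mm diameter, 150 mm tall; origin at its underside.
- weight: Bystander: plain steel cylinder, 80 mm diameter, 50 mm tall; origin at its underside.
- funnel: Bystander: white funnel standing mouth-down, 90 mm diameter, 100 mm tall; origin at its underside.

How it is judged (in metres and radians):
On the way, in this order (a step that is already met when the one before it is completed fails the run):
1. the jar lies on its side on the bench, let go (angle between jar's own z axis and vertical between 1.47 and 1.67 rad and height (world z) of jar below 0.032 m and contact force between the fingers and jar below 0.1 N), for 0.2 s.
2. the jar sits upside down over the peg, rim on the base, let go (horizontal distance between jar_rim and peg_foot below 0.014 m and z of jar_rim in the frame of stand below 0.016 m and angle between jar's own z axis and vertical above 3.06 rad and contact force between the fingers and jar below 0.1 N), for 0.2 s.
At the end, for the whole second after the job is handed in: The jar is upside down over the peg (within 0.08 rad of vertical, mouth centre within 14 mm of the peg's foot, rim within 4 mm of the base plate) and the clamp's pad presses on it with 1.0 to 7.2 N (spring pressed in about 1.5 to 9 of its 10 mm); jar and clamp at rest (horizontal distance between jar_rim and peg_foot below 0.014 m and z of jar_rim in the frame of stand below 0.016 m and angle between jar's own z axis and vertical above 3.06 rad and contact force between clamp and jar between 1 and 7.2 N and linear speed of each of jar, clamp below 0.01 m/s); the robot touches nothing.
It fails at once if the clamp presses on the jar with more than 15 N (contact force between clamp and jar above 15 N).
It fails at once if the bottle is moved by more than 30 mm (distance of bottle from where it was at the start of the episode above 0.03 m).
It fails at once if the weight is moved by more than 30 mm (distance of weight from where it was at the start of the episode above 0.03 m).
It fails at once if the funnel is moved by more than 30 mm (distance of funnel from where it was at the start of the episode above 0.03 m).
It also fails if it takes over 72 s, if anything falls off the work surface, if the arm or the gripper's body presses on something with over 40 N, if the wrist force passes 120 N, or if a joint passes its speed limit or range.

ROBOT

A 6-joint arm with a two-finger parallel gripper is mounted at the origin on the work surface. World frame = base frame: x ahead of the robot, y to its left, z up, the work surface at z = 0. Lengths are in m, angles in degrees, forces in N, time in s.
With the tool pointing down it reaches from about 0.4 to 0.825 m from the base axis. Payload 7 kg.
Tool frame: the origin (TCP) lies at the very end of the fingers, on their centre line; the grasp point (between the pads) lies 19 mm behind it (ctrl.grip_point_offset is the distance from the TCP to the grasp point, in m); x points along the fingers, z is the direction in which the jaws open and shut, and the axes are right-handed (so a half turn about x gives the same grasp; the last joint's range is limited). The gripper opens to 88 mm and grips with 3 to 60 N. Pads are 19 mm wide; open, the fingers measure 130 mm over their backs; the gripper's body (78 mm by 193 mm) begins 47 mm behind the grasp point.
Start: joints at [93.226, 20.546, 0.682, 0, -70.136, -16.507], TCP at [0.155, 0.657, 0.227] pointing down, gripper open.
Joint ranges: [-176.03, 176.03], [-82.01, 121.73], [-58.28, 71.71], [-173.87, 95.51], [-174.79, -0.11], [-173.66, 173.66]. Speed limits (degrees/s): [136.94, 136.94, 172.46, 180, 180, 180].

INTERFACE

Orientations are given as [roll, pitch, yaw] about the fixed x, y, z axes, in that order (R = Rz(yaw) Ry(pitch) Rx(roll)).
In Python, from plant import get_obs, snapshot, calibration, close_job, ctrl gives the robot as it stands.
- The arm moves only by the tool move_arm, never from a script. Its argument "commands" is a list that holds one entry, the list of rows, each a list of 4 numbers: the shift along the tool's x, y, z in cm, then the turn about the tool's x in rad. In form: [[[dx, dy, dz, spin], ...]]. A call has 1 to 8 rows; each row shifts and turns the commanded pose from where the row before left it, along the tool's axes as they then stand; what a row does not reach is not made up. A row lasts 1/10 s, in which the tool goes at most 50 mm and 8.59 degrees, less where a joint would pass 70% of its speed; a pose out of reach is approached as far as the arm can. A call with a gripper value outside its range is refused whole. "jaw" is the finger opening in cm, from 0 to 8.76, set as the call begins (left out, the last holds). The fingers move at their own pace and stop on an object; the grip force is fixed at half the most. Time passes only in rows, so rows that do not move let the fingers close. It gives the time, the measured TCP pose, the force and the opening at its end, in the units of the state.
- get_obs(): the state, without advancing time (a new reading comes with each control period).
- snapshot(name): name is "scene" or "side" or "wrist"; returns (picture, depth): 480x640x3 uint8, red, green, blue; 480x640 float32, m along the optical axis (not along the pixel's ray), 0 where there is no reading.
- calibration(name): a dict with "mtx" (3x3 intrinsics, pixels), "T" (4x4, takes a point from camera to world coordinates); the wrist camera has in their place "tool_from_camera" (4x4, takes a point from camera to tool coordinates, whose origin is the TCP and whose axes are the tool frame's). Camera axes: x right, y up, looking along -z (the intrinsics and any distortion apply to the point x, -y, -z); pixel columns grow to the right and rows downward; lengths in m; the calibration is good to about 2 mm. A picture is of the moment at which its call begins: read the wrist's pose just before it. calibration takes no time and is no camera call.
- close_job(): hands the job in, once; it reports no verdict.
The state is a dict: "clock": time; "joint_pos": joint angles; "qvel": joint speeds; "tau": joint torques, N m; "tool_pos": TCP position; "orientation": TCP orientation; "force": force on the tool from outside, world axes, zero at the start; "moment": the same for the moment, N m; "opening": finger opening in m.
Only numpy, scipy, OpenCV 4.12 (cv2) and the standard library are available. Lean on these libraries where they do the work, as an engineer would, in place of code of your own. Each camera call takes 0.05 s, during which the arm holds its last target. There are 200 camera calls.

## Working session

There is one attempt and no reset: what is moved stays moved. The work goes in short steps, Python scripts to look and compute and a tool call to move; the robot and the scene stay as the last step left them, time stands still between calls to the robot, and variables do not carry over. Pictures are saved under pics/ and viewed, about 8 in all and at most 12, crops included, and the job is handed in when it is done.

Besides the shell and the picture viewer there is one more tool, called after ">>>" as name([rows], argument=value, ...), one row to a line, values as JSON. move_arm: Moves the arm, as the interface text tells. Its arguments: {"type":"object","properties":{"commands":{"type":"array"},"jaw":{"type":"number"}},"required":["commands"]}

```bash
mkdir -p pics; ls
cat > h.py <<'E'
import numpy as np, cv2
from plant import get_obs, snapshot, calibration, close_job, ctrl
from scipy.spatial.transform import Rotation as R
def tool():
    o=get_obs(); T=np.eye(4); T[:3,3]=o["tool_pos"]; T[:3,:3]=R.from_euler('xyz',o["orientation"],degrees=True).as_matrix(); return T
def cam(n):
    c=calibration(n); T=c["T"] if "T" in c else tool()@c["tool_from_camera"]
    return np.array(c["mtx"]),np.array(T)
def grab(n,f=None):
    K,T=cam(n); p,d=snapshot(n)
    if f: cv2.imwrite('pics/'+f,p[:,:,::-1])
    return p,d,K,T
def cloud(d,K,T):
    v,u=np.mgrid[:480,:640]; P=np.stack([(u-K[0,2])/K[0,0]*d,-(v-K[1,2])/K[1,1]*d,-d,np.ones_like(d)],-1)
    return (P@T.T)[...,:3]
def ray(uv,K,T,z):
    u,v=uv; r=T[:3,:3]@np.array([(u-K[0,2])/K[0,0],-(v-K[1,2])/K[1,1],-1]); return T[:3,3]+r*(z-T[2,3])/r[2]
E
python3 - <<'E'
from h import *
o=get_obs();print(o); 
for n in("scene","side","wrist"):
    print(n,{k:(np.round(v,3).tolist() if k!='x' else v) for k,v in calibration(n).items()})
ims=[]
for n in("scene","side"):
    p,d,K,T=grab(n); np.savez(n,p=p,d=d,K=K,T=T); ims.append(p)
    cv2.imwrite('pics/%s0.png'%n,p[:,:,::-1])
    P=cloud(d,K,T); print(n,(d==0).mean(), np.median(P[d>0],0))
E
```

```text
pics
{'clock': 0.0, 'joint_pos': array([ 9.32277219e+01,  2.05904217e+01,  6.34467884e-01, -1.92964511e-02,
       -7.01337032e+01, -1.65084257e+01]), 'qvel': array([ 0.00353579, -0.02085217, -0.01226198, -0.06993396, -0.00058275,
       -0.00089109]), 'tau': array([ 1.11887985e-03, -5.82712805e+01,  2.93059409e+01,  6.99733749e+00,
        6.94596136e-03, -1.58343018e-04]), 'tool_pos': array([0.15496268, 0.65648999, 0.22564197]), 'orientation': array([  5.07185527,  89.90852564, -98.21542011]), 'force': array([-0.46985705, -0.11057132, -0.25541024]), 'moment': array([-0.05423059,  0.05296076, -0.02551495]), 'opening': 0.08788224767298351}
scene {'mtx': [[517.328, 0.0, 323.569], [0.0, 517.328, 236.545], [0.0, 0.0, 1.0]], 'T': [[-0.594, -0.529, 0.606, 1.263], [0.804, -0.375, 0.461, 0.511], [-0.017, 0.761, 0.648, 0.801], [0.0, 0.0, 0.0, 1.0]]}
side {'mtx': [[448.485, 0.0, 321.524], [0.0, 448.485, 237.395], [0.0, 0.0, 1.0]], 'T': [[-0.995, 0.026, -0.095, 0.532], [-0.095, -0.492, 0.865, 0.791], [-0.024, 0.87, 0.493, 0.537], [0.0, 0.0, 0.0, 1.0]]}
wrist {'mtx': [[358.341, 0.0, 319.218], [0.0, 358.341, 234.797], [0.0, 0.0, 1.0]], 'tool_from_camera': [[-0.0, 0.276, -0.961, -0.158], [0.0, 0.961, 0.276, 0.075], [1.0, -0.0, -0.0, -0.0], [0.0, 0.0, 0.0, 1.0]]}
scene 0.0040234375 [ 0.51761337 -0.10607701 -0.00081953]
side 0.004039713541666667 [ 0.63852741 -0.38209024 -0.00189063]
```

View pics/scene0.png

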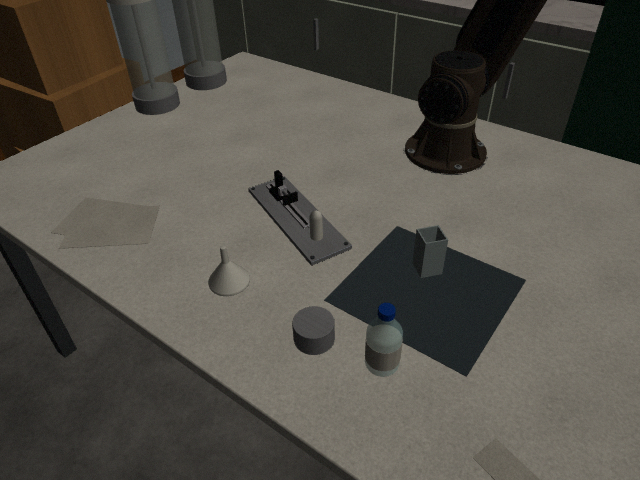

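View pics/side0.png

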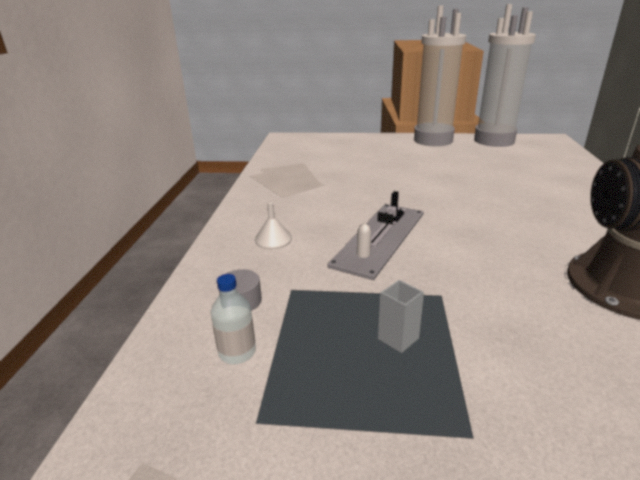

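Scene picture: jar about (430,250) on the dark mat, peg (316,225), clamp (283,190), funnel (228,275), weight (314,330), bottle (384,345). Side picture: jar (400,315), peg (364,240), clamp (392,210). Now measuring positions from the clouds.

```bash
cat >> h.py <<'E'
def rect(pts):
    (c,s,a)=cv2.minAreaRect(pts[:,:2].astype(np.float32)); return np.round(c,4),np.round(s,4),round(a,1)
E
python3 - <<'E'
from h import *
pc={}
for n in("scene","side"):
    f=np.load(n+'.npz'); pc[n]=cloud(f['d'],f['K'],f['T'])
    def box(u0,u1,v0,v1,z0,z1):
        q=pc[n][v0:v1,u0:u1].reshape(-1,3); return q[(q[:,2]>z0)&(q[:,2]<z1)]
    B={'scene':dict(jar=(405,455,215,285),peg=(300,335,200,245),tab=(265,305,165,190),bottle=(355,415,300,380),weight=(285,340,300,360),funnel=(200,255,240,300),stand=(240,360,165,270)),
       'side':dict(jar=(370,430,270,355),peg=(350,380,215,262),tab=(380,410,185,225),bottle=(205,265,270,370),weight=(258,268,270,315),funnel=(245,300,200,250),stand=(320,430,195,285))}[n]
    print(n)
    for k,b in B.items():
        lo,hi={'jar':(.088,.115),'peg':(.05,.1),'tab':(.06,.1),'stand':(.007,.016)}.get(k,(.02,.2))
        q=box(*b,lo,hi)
        if len(q)>4: print(k,len(q),rect(q),np.round(q[:,2].max(),3),np.round(np.median(q,0),3))
E
```

```text
scene
jar 333 (array([0.4711, 0.1917]), array([0.0558, 0.0516]), 50.5) 0.103 [0.473 0.194 0.096]
peg 200 (array([ 0.5392, -0.0619]), array([0.0252, 0.03  ]), 41.6) 0.087 [ 0.542 -0.059  0.071]
tab 94 (array([ 0.4635, -0.2376]), array([0.0261, 0.0151]), 71.1) 0.088 [ 0.467 -0.234  0.078]
bottle 1957 (array([0.7489, 0.2459]), array([0.0543, 0.0644]), 28.5) 0.152 [0.759 0.252 0.094]
weight 1478 (array([0.7709, 0.1061]), array([0.0816, 0.0796]), 59.9) 0.053 [0.779 0.112 0.048]
funnel 711 (array([ 0.7601, -0.1304]), array([0.0567, 0.069 ]), 52.3) 0.103 [ 0.762 -0.129  0.037]
stand 2840 (array([ 0.5584, -0.1845]), array([0.3457, 0.2485]), 66.8) 0.016 [ 0.52  -0.124  0.011]
side
jar 513 (array([0.4697, 0.1916]), array([0.0534, 0.0526]), 50.5) 0.1 [0.469 0.196 0.095]
peg 214 (array([ 0.5326, -0.0588]), array([0.0292, 0.0208]), 11.9) 0.085 [ 0.533 -0.056  0.069]
tab 88 (array([ 0.4601, -0.2384]), array([0.0251, 0.0137]), 66.2) 0.085 [ 0.461 -0.232  0.075]
bottle 3282 (array([0.7576, 0.1721]), array([0.0762, 0.2113]), 8.5) 0.15 [0.737 0.257 0.07 ]
weight 43 (array([0.7309, 0.1029]), array([0.003 , 0.0282]), 7.7) 0.049 [0.73  0.107 0.037]
funnel 505 (array([ 0.7483, -0.1257]), array([0.0652, 0.0426]), 16.0) 0.098 [ 0.75  -0.127  0.038]
stand 2468 (array([ 0.4943, -0.1569]), array([0.3434, 0.1106]), 67.1) 0.016 [ 0.503 -0.1    0.01 ]
```

```bash
cat >> h.py <<'E'
def plan(x,y,z,head,free=True):
    """head: wanted heading of tool z (jaw axis), deg, mod 180"""
    T=tool(); h=np.degrees(np.arctan2(T[1,2],T[0,2])); hy=np.degrees(np.arctan2(T[1,1],T[0,1]))
    dh=(head-h+90)%180-90
    M=T[:3,:3]@R.from_euler('x',-dh,degrees=True).as_matrix()
    s=M.T@(np.array([x,y,z])-T[:3,3])*100
    o=get_obs()
    print('t %.2f jawhead %.2f yhead %.2f j6 %.1f F %s open %.4f | spin %.3f then shift cm %s'%(o['clock'],h,hy,o['joint_pos'][5],np.round(o['force'],1),o['opening'],np.radians(-dh),np.round(s,2)))
E
python3 -c "
from h import *
plan(.432,.146,.085,140.5)"
```

```text
t 0.10 jawhead -103.29 yhead -13.29 j6 -16.5 F [-0.4  0.4 -0.1] open 0.0879 | spin -1.113 then shift cm [ 14.14 -21.75  53.84]
```

>>> move_arm([
  [[0,0,0,-0.139],[0,0,0,-0.139],[0,0,0,-0.139],[0,0,0,-0.139],[0,0,0,-0.139],[0,0,0,-0.139],[0,0,0,-0.139],[0,0,0,-0.14]],
], jaw=0)

```text
clock: 0.9
tool_pos: [0.155, 0.6567, 0.226]
orientation: [-58.3, 89.9, -97.5]
force: [-0.5, 0.2, 0.5]
opening: 0.0292
```

>>> move_arm([
  [[0,-1.45,3.59,0],[0,-1.45,3.59,0],[0,-1.45,3.59,0],[0,-1.45,3.59,0],[0,-1.45,3.59,0],[0,-1.45,3.59,0],[0,-1.45,3.59,0],[0,-1.45,3.59,0]],
])

```text
clock: 1.7
tool_pos: [0.3032, 0.383, 0.2264]
orientation: [-88.7, 90.0, -128.2]
force: [0.6, 0.4, 0.3]
opening: 0.0005
```

>>> move_arm([
  [[0,-1.45,3.59,0],[0,-1.45,3.59,0],[0,-1.45,3.59,0],[0,-1.45,3.59,0],[0,-1.45,3.59,0],[0,-1.45,3.59,0],[0,-1.45,3.59,0],[0,0,0,0]],
])

```text
clock: 2.5
tool_pos: [0.433, 0.1432, 0.2262]
orientation: [-85.1, 89.9, -124.9]
force: [-0.9, 0.4, 0.2]
opening: 0.0007
```

```bash
python3 -c "
from h import *
plan(.432,.146,.085,140.5)"
```

```text
t 2.50 jawhead -39.74 yhead 50.26 j6 97.1 F [-0.9  0.4  0.2] open 0.0007 | spin -0.004 then shift cm [14.12  0.17 -0.26]
```

>>> move_arm([
  [[3.5,0,-0.06,0],[3.5,0,-0.06,0],[3.5,0,-0.06,0],[3.5,0,-0.06,0],[0,0.8,0,0],[0,0.8,0,0],[0,0.8,0,0],[0,0,0,0]],
])

```text
clock: 3.3
tool_pos: [0.4475, 0.1685, 0.0883]
orientation: [76.6, 89.8, 37.1]
force: [-1.2, -0.7, 0.1]
opening: 0.0005
```

>>> move_arm([
  [[0,0.5,0,0],[0,0.5,0,0],[0,0.5,0,0],[0,0.5,0,0],[0,0.5,0,0],[0,0.5,0,0],[0,0,0,0],[0,0,0,0]],
])

```text
clock: 4.1
tool_pos: [0.4646, 0.1897, 0.0863]
orientation: [-106.2, 90.0, -145.7]
force: [-0.9, 0.7, 0.6]
opening: 0.0002
```

```bash
python3 -c "
from h import *
p,d,K,T=grab('side','s1.png')
c=cloud(d,K,T); q=c[250:380,350:460].reshape(-1,3); q=q[(q[:,2]>.03)&(q[:,2]<.13)]; print(rect(q),q.max(0))
cv2.imwrite('pics/s1.png',cv2.resize(p[180:420,240:560,::-1],(640,480)))
"
```

```text
(array([0.4835, 0.2095]), array([0.0777, 0.0516]), 50.1) [0.52620914 0.25456425 0.12994216]
```

View pics/s1.png

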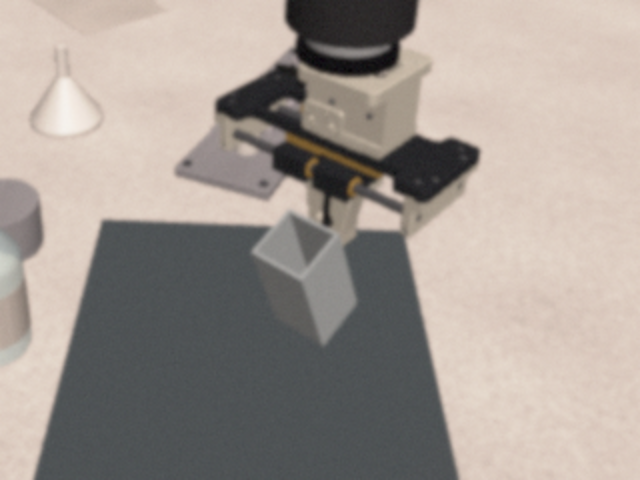

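The crop shows the jar leaning away from the finger (rim near (295,245)), tipping without sliding. Continue.

>>> move_arm([
  [[0,0.4,0,0],[0,0.4,0,0],[0,0.4,0,0],[0,0.4,0,0],[0,0.4,0,0],[0,0.4,0,0],[0,0.4,0,0],[0,0.4,0,0]],
])

```text
clock: 4.95
tool_pos: [0.4852, 0.2147, 0.0865]
orientation: [-119.8, 90.0, -159.3]
force: [-0.0, -1.2, -0.5]
opening: 0.0006
```

>>> move_arm([
  [[0,0,0,0],[0,0,0,0],[0,-1,0,0],[-3,-2,0,0],[-4,-2,0,0],[-4,-2,0,0],[0,0,0,0],[0,0,0,0]],
], jaw=8.7)

```text
clock: 5.75
tool_pos: [0.4401, 0.16, 0.1978]
orientation: [88.8, 89.8, 49.3]
force: [0.9, 0.6, -0.2]
opening: 0.0589
```

```bash
python3 -c "
from h import *
for n,(u0,u1,v0,v1) in dict(side=(330,460,250,400),scene=(380,500,200,320)).items():
    p,d,K,T=grab(n,n+'2.png')
    c=cloud(d,K,T); q=c[v0:v1,u0:u1].reshape(-1,3); q=q[(q[:,2]>.02)&(q[:,2]<.08)]; t=q[q[:,2]>.043]; print(rect(q),rect(t),q.max(0))
    if n=='side': cv2.imwrite('pics/s2.png',cv2.resize(p[180:420,240:560,::-1],(640,480)))
"
```

```text
(array([0.5091, 0.1244]), array([0.3632, 0.0986]), 86.4) (array([0.5173, 0.2494]), array([0.1022, 0.0519]), 49.7) [0.56789952 0.30507581 0.0503899 ]
(array([0.5181, 0.2485]), array([0.1081, 0.0523]), 50.2) (array([0.5176, 0.2481]), array([0.107 , 0.0519]), 50.1) [0.57131834 0.30449382 0.05359328]
```

View pics/s2.png

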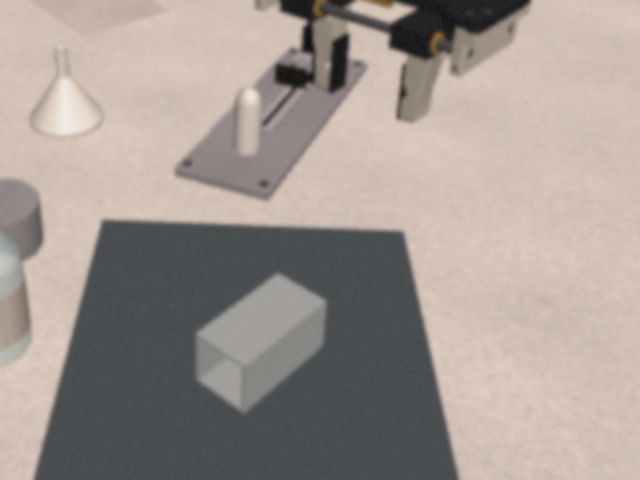

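The jar lies flat, its mouth at about (220,370) in the crop pointing to heading 50°. Grip it 30 mm from the closed end.

```bash
python3 -c "
from h import *
plan(.5046,.2334,.008,140.2)"
```

```text
t 5.85 jawhead -39.53 yhead 50.47 j6 96.3 F [ 0.2 -0.4 -0.5] open 0.0668 | spin 0.005 then shift cm [18.78  9.81  0.28]
```

>>> move_arm([
  [[0,3.3,0.09,0],[0,3.3,0.09,0],[0,3.2,0.1,0],[4,0,0,0],[4,0,0,0],[4,0,0,0],[3.5,0,0,0],[3.2,0,0,0]],
])

```text
clock: 6.65
tool_pos: [0.5037, 0.2331, 0.0061]
orientation: [-97.7, 89.8, -137.2]
force: [1.3, 0.2, -0.7]
opening: 0.0871
```

>>> move_arm([
  [[0,0,0,0],[0,0,0,0],[0,0,0,0],[0,0,0,0],[0,0,0,0],[0,0,0,0],[0,0,0,0],[0,0,0,0]],
], jaw=4.0)

```text
clock: 7.45
tool_pos: [0.5057, 0.2347, 0.011]
orientation: [76.5, 89.9, 37.0]
force: [-0.6, -1.1, 7.2]
opening: 0.05
```

>>> move_arm([
  [[-3,0,0,0],[-3,0,0,0],[-4,0,0,0],[-4,0,0,0],[0,0,0,0],[0,0,0,0],[0,0,0,0],[0,0,0,0]],
])

```text
clock: 8.25
tool_pos: [0.5043, 0.2336, 0.1483]
orientation: [-101.7, 89.9, -141.2]
force: [0.4, 0.1, -1.3]
opening: 0.0495
```

```bash
python3 -c "
from h import *
p,d,K,T=grab('side')
cv2.imwrite('pics/s3.png',cv2.resize(p[130:370,240:560,::-1],(640,480)))
plan(.533,-.063,.2,157)
"
```

```text
t 8.30 jawhead -39.52 yhead 50.48 j6 95.5 F [-0.4  0.5 -0.9] open 0.0498 | spin -0.288 then shift cm [ -5.13 -26.21  14.22]
```

View pics/s3.png

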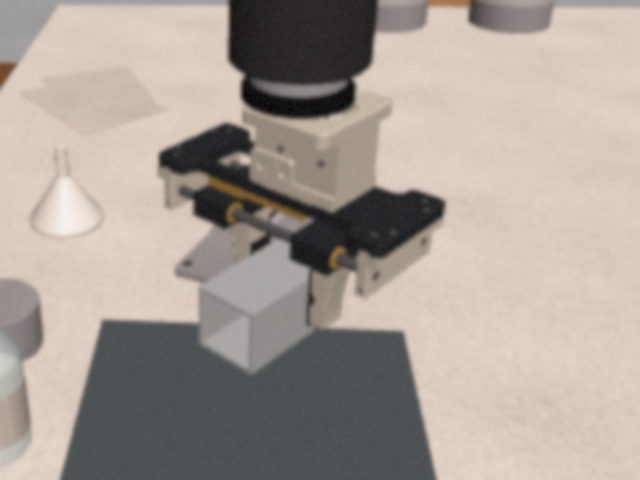

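Held firmly and still horizontal (mouth at (225,340) in the crop), so it won't swing by itself; I'll turn it by pressing the closed end on the fixed peg's top.

>>> move_arm([
  [[-1.2,0,0,-0.144],[-1.2,0,0,-0.144],[-1.2,0,0,0],[0,0,0,0],[0,0,0,0],[0,0,0,0]],
])

```text
clock: 8.9
tool_pos: [0.5046, 0.2339, 0.1848]
orientation: [-124.6, 89.9, -147.8]
force: [0.4, -0.0, -0.8]
opening: 0.0499
```

```bash
python3 -c "
from h import *
plan(.545,-.036,.120,157)
"
```

```text
t 8.90 jawhead -23.13 yhead 66.87 j6 111.8 F [ 0.4 -0.  -0.8] open 0.0499 | spin -0.002 then shift cm [  6.49 -23.26  14.27]
```

>>> move_arm([
  [[0,-2.9,1.78,0],[0,-2.9,1.78,0],[0,-2.9,1.78,0],[0,-2.9,1.78,0],[0,-2.9,1.78,0],[0,-2.9,1.78,0],[0,-2.9,1.78,0],[0,-2.96,1.81,0]],
])

```text
clock: 9.7
tool_pos: [0.5451, -0.037, 0.185]
orientation: [-147.5, 90.0, -170.6]
force: [-0.1, 0.3, -1.0]
opening: 0.05
```

>>> move_arm([
  [[2.2,0,0,0],[2.2,0,0,0],[2.1,0,0,0],[0.4,0,0,0],[0.4,0,0,0],[0,0,0,0],[0,0,0,0]],
])

```text
clock: 10.4
tool_pos: [0.546, -0.0355, 0.1134]
orientation: [29.6, 89.9, 6.6]
force: [0.3, -0.2, -0.5]
opening: 0.0498
```

```bash
python3 -c "
from h import *
plan(.545,-.036,.106,157)
p,d,K,T=grab('scene')
cv2.imwrite('pics/c4.png',cv2.resize(p[120:300,220:460,::-1],(800,600)))
"
```

```text
t 10.40 jawhead -23.00 yhead 67.00 j6 140.2 F [ 0.3 -0.2 -0.5] open 0.0498 | spin -0.000 then shift cm [ 0.74 -0.09 -0.07]
```

View pics/c4.png

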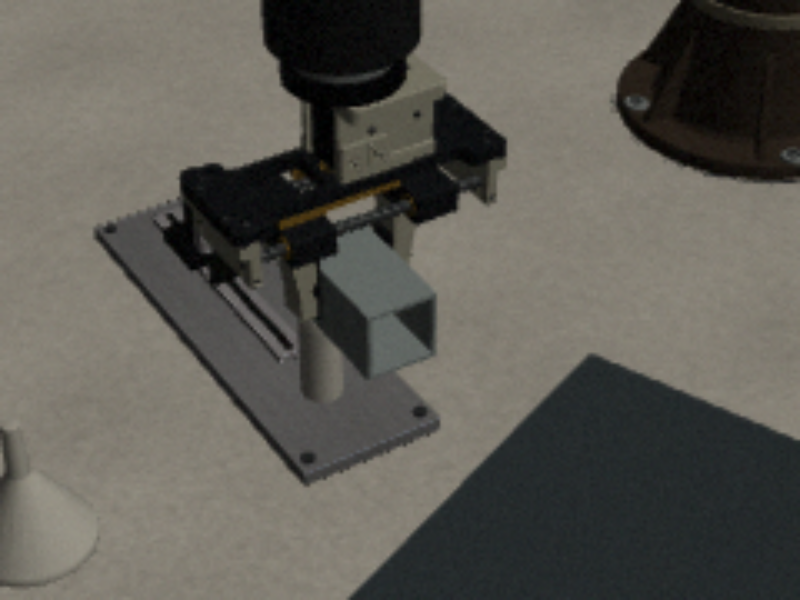

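The jar is over the peg (peg seen under the closed end at (320,360) in the crop). Press down along the computed arc.

>>> move_arm([
  [[0.7,0,0,0],[0.6,0,0,0],[0.4,0.1,0,0],[0.3,0.2,0,0],[0.3,0.2,0,0],[0,0,0,0]],
])

```text
clock: 11.05
tool_pos: [0.5474, -0.0308, 0.0902]
orientation: [-69.6, 90.0, -92.6]
force: [-3.6, 3.0, 10.3]
opening: 0.0497
```

>>> move_arm([
  [[0.3,0.2,0,0],[0.3,0.1,0,0],[0.3,0.1,0,0],[0,0,0,0]],
])

```text
clock: 11.45
tool_pos: [0.5492, -0.0267, 0.0814]
orientation: [54.7, 90.0, 31.7]
force: [-4.0, 4.7, 11.2]
opening: 0.0499
```

```bash
python3 -c "
from h import *
plan(.545,-.036,.106,157)
p,d,K,T=grab('scene')
cv2.imwrite('pics/c5.png',cv2.resize(p[120:300,220:460,::-1],(800,600)))
"
```

```text
t 11.45 jawhead -22.99 yhead 67.01 j6 139.4 F [-4.   4.7 11.2] open 0.0499 | spin 0.000 then shift cm [-2.46 -1.02 -0.02]
```

View pics/c5.png

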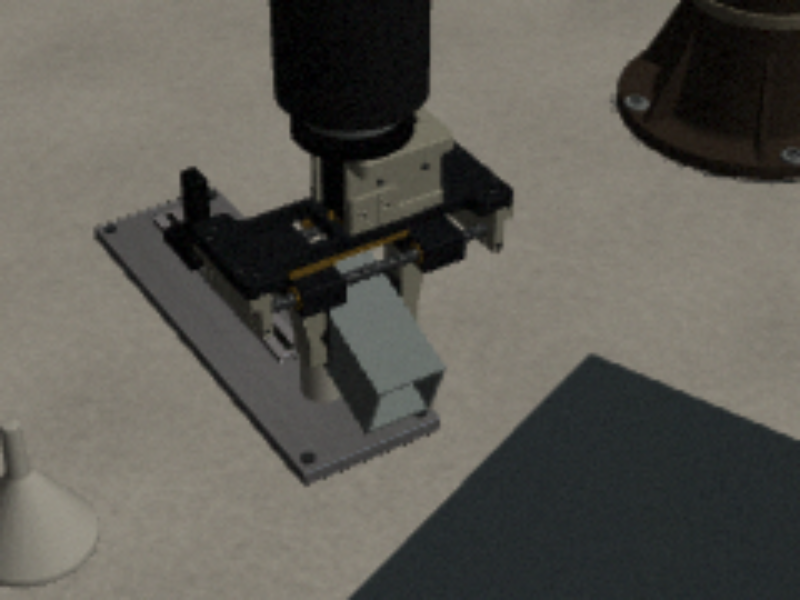

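Works: the jar is tilted about 30° (mouth edge at (400,410)), at only 11 N. Continue.

>>> move_arm([
  [[0.3,0.05,0,0],[0.3,0.05,0,0],[0.3,0,0,0],[0.3,0,0,0],[0.2,0,0,0],[0,0,0,0]],
])

```text
clock: 12.1
tool_pos: [0.5503, -0.0247, 0.0677]
orientation: [59.9, 89.8, 36.9]
force: [-5.2, 11.0, 11.2]
opening: 0.0497
```

```bash
python3 -c "
from h import *
plan(.545,-.036,.106,157)
p,d,K,T=grab('scene')
c=cloud(d,K,T); np.save('c6',c)
cv2.imwrite('pics/c6.png',cv2.resize(p[120:300,220:460,::-1],(800,600)))
"
```

```text
t 12.10 jawhead -22.98 yhead 67.02 j6 139.3 F [-5.2 11.  11.2] open 0.0497 | spin 0.000 then shift cm [-3.83 -1.23 -0.04]
```

View pics/c6.png

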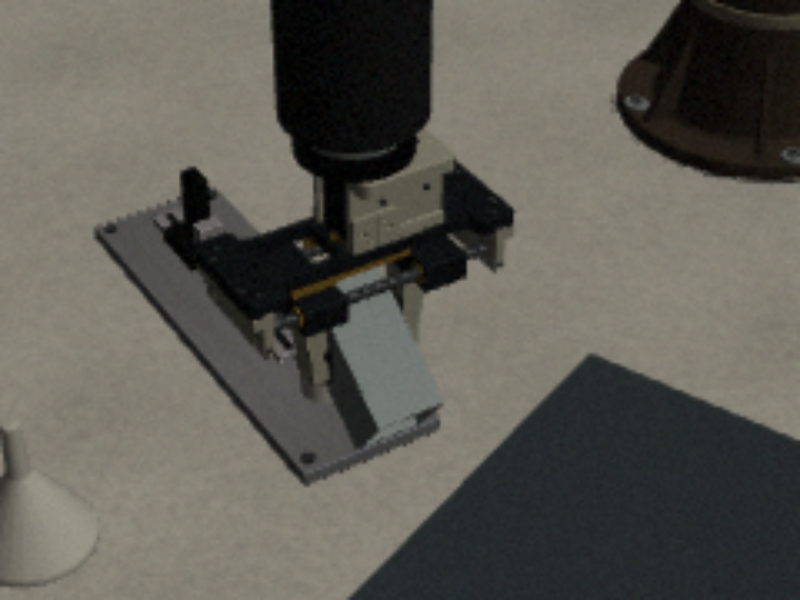

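```bash
python3 -c "
from h import *
c=np.load('c6.npy')[216:238,331:345].reshape(-1,3)
m=c.mean(0); n=np.linalg.svd(c-m)[2][2]; n*=np.sign(n[2]); print(m,n,np.degrees(np.arccos(n[2])),np.abs((c-m)@n).max())
e=np.array([.391,.920,0]); t=tool()[:3,3]; piv=t+[0,0,.019]
print('n.e',n@e,'face dist from grip point',(m-piv)@n)
"
```

```text
[0.563458   0.01608668 0.09909198] [-0.58102301  0.81381749  0.01064733] 89.38994156366734 0.014494360770912446
n.e 0.5215320921694734 face dist from grip point 0.025721165335255425
```

```bash
python3 -c "
from h import *
c=np.load('c6.npy')[222:240,330:346].reshape(-1,3)
e=np.array([.391,.920,0]); t=tool()[:3,3]; piv=t+[0,0,.019]
r=c-piv; s=np.c_[r@e,r[:,2],r@np.array([.92,-.391,0])]; k=(abs(s[:,2])<.02)&(s[:,0]>.015)&(s[:,0]<.1);s=s[k]
p=np.polyfit(s[:,0],s[:,1],1); print(len(s),p,np.degrees(np.arctan(p[0])),np.std(np.polyval(p,s[:,0])-s[:,1]), s.min(0),s.max(0))
"
```

```text
261 [-0.67510818  0.03011125] -34.0236078259063 0.0023359829133702326 [ 0.02450107 -0.0155023  -0.01944672] [0.062744   0.01701367 0.01993519]
```

Tilt is about 34° by the face fit. Pulling the hand back towards the peg at constant height increases it without hitting the plate.

>>> move_arm([
  [[0,-0.3,0,0],[0,-0.3,0,0],[0,-0.3,0,0],[0,-0.3,0,0],[0,0,0,0]],
])

```text
clock: 12.65
tool_pos: [0.5531, -0.0303, 0.0707]
orientation: [49.4, 88.9, 26.5]
force: [2.9, 34.9, 16.4]
opening: 0.0496
```

```bash
cat >> h.py <<'E'
def tilt(d,K,T):
    c=cloud(d,K,T).reshape(-1,3); e=np.array([.391,.920,0]); piv=tool()[:3,3]+[0,0,.019]
    r=c-piv; s=np.c_[r@e,r[:,2],r@np.array([.92,-.391,0])]
    k=(abs(s[:,2])<.016)&(s[:,0]>.02)&(s[:,0]<.11)&(s[:,1]>-.06)&(s[:,1]<.03);s=s[k]
    L=cv2.fitLine(s[:,:2].astype(np.float32),cv2.DIST_HUBER,0,.002,.001).ravel()
    print('tilt from horizontal',np.degrees(np.arctan2(abs(L[1]),abs(L[0]))),'off',abs(L[0]*L[3]-L[1]*L[2]),len(s),s.min(0),s.max(0))
E
python3 -c "
from h import *
plan(.545,-.036,.106,157)
p,d,K,T=grab('scene'); tilt(d,K,T)
"
```

```text
t 12.65 jawhead -22.87 yhead 67.14 j6 140.3 F [ 2.9 34.9 16.4] open 0.0496 | spin 0.002 then shift cm [-3.55 -0.79 -0.48]
tilt from horizontal 36.516415 off 0.02704313 412 [ 0.02000634 -0.05667298 -0.0159951 ] [0.07018098 0.02052049 0.0159892 ]
```

>>> move_arm([
  [[-0.5,1.0,0,0],[-2.5,0,0,0],[0,-0.8,0,0],[0,0,0,0],[0,0,0,0]],
])

```text
clock: 13.2
tool_pos: [0.5446, -0.0361, 0.0957]
orientation: [-148.5, 89.9, -171.5]
force: [0.8, 0.9, -0.9]
opening: 0.0499
```

```bash
python3 -c "
from h import *
plan(.534+.030*.391,-.062+.030*.92,.070,157)
p,d,K,T=grab('scene'); tilt(d,K,T)
p,d,K,T=grab('side'); cv2.imwrite('pics/s7.png',cv2.resize(p[130:310,300:540,::-1],(800,600)))
c=cloud(d,K,T).reshape(-1,3); e=np.array([.391,.920,0]);r=c-[.534,-.062,0];s=np.c_[r@e,r@np.array([.92,-.391,0]),r[:,2]]
for z in(.03,.05,.065,.075,.082):
    k=(abs(s[:,2]-z)<.004)&(np.hypot(s[:,0],s[:,1])<.022); print(z,k.sum(),s[k].min(0) if k.any() else '',s[k].max(0) if k.any() else '')
"
```

```text
t 13.20 jawhead -23.06 yhead 66.94 j6 140.2 F [ 0.8  0.9 -0.9] open 0.0499 | spin -0.001 then shift cm [2.57 0.2  0.04]
tilt from horizontal 36.673973 off 0.026638579 424 [ 0.02000277 -0.05928871 -0.01588509] [0.07122606 0.02054696 0.01590555]
0.03 16 [-0.01267115 -0.01471386  0.02645141] [ 0.01208304 -0.00780158  0.03388347]
0.05 8 [-0.00781658 -0.01323008  0.04689256] [ 0.00378596 -0.01187823  0.05224061]
0.065 0  
0.075 0  
0.082 0
```

View pics/s7.png

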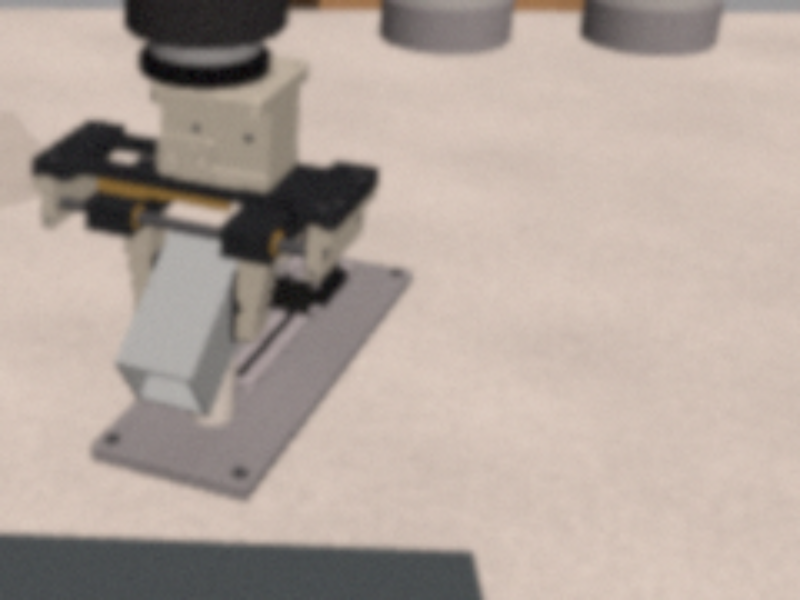

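Side crop: jar tilted ~37°, mouth at (165,390), peg foot at (215,410). Pressing again with the peg under the closed end.

>>> move_arm([
  [[0.8,0.1,0,0],[0.6,0.1,0,0],[0.3,0,0,0],[0.3,0,0,0],[0,0,0,0]],
])

```text
clock: 13.8
tool_pos: [0.5459, -0.0338, 0.0759]
orientation: [-141.4, 89.9, -164.4]
force: [-0.1, -0.2, -0.8]
opening: 0.0497
```

>>> move_arm([
  [[0.3,0,0,0],[0.3,0,0,0],[0,0,0,0]],
])

```text
clock: 14.1
tool_pos: [0.5478, -0.033, 0.0724]
orientation: [35.9, 89.8, 12.9]
force: [-2.8, 4.0, 11.3]
opening: 0.0496
```

```bash
python3 -c "
from h import *
plan(.534+.030*.391,-.062+.030*.92,.070,157)
p,d,K,T=grab('scene'); tilt(d,K,T)
"
```

```text
t 14.10 jawhead -22.96 yhead 67.04 j6 140.0 F [-2.8  4.  11.3] open 0.0496 | spin 0.001 then shift cm [ 0.24 -0.21 -0.13]
tilt from horizontal 38.169914 off 0.02660315 409 [ 0.02003252 -0.05808969 -0.01592306] [0.06861287 0.01995405 0.01591453]
```

>>> move_arm([
  [[0.3,0,0,0],[0.3,0,0,0],[0.2,0,0,0],[0,0,0,0]],
])

```text
clock: 14.55
tool_pos: [0.5488, -0.0322, 0.0652]
orientation: [39.7, 89.7, 16.8]
force: [-4.7, 9.9, 16.3]
opening: 0.0499
```

```bash
python3 -c "
from h import *
plan(.534+.030*.391,-.062+.030*.92,.070,157)
p,d,K,T=grab('scene'); tilt(d,K,T)
"
```

```text
t 14.55 jawhead -22.93 yhead 67.07 j6 140.0 F [-4.7  9.9 16.3] open 0.0499 | spin 0.001 then shift cm [-0.48 -0.32 -0.19]
tilt from horizontal 46.108265 off 0.028225988 401 [ 0.02002288 -0.02832717 -0.0159454 ] [0.06789685 0.02133103 0.01585304]
```

>>> move_arm([
  [[0,-0.3,0,0],[-0.1,-0.3,0,0],[-0.1,-0.2,0,0],[0,0,0,0]],
])

```text
clock: 15.0
tool_pos: [0.5501, -0.0356, 0.068]
orientation: [48.5, 89.1, 25.6]
force: [3.6, 27.4, 10.1]
opening: 0.0497
```

```bash
python3 -c "
from h import *
plan(.534+.030*.391,-.062+.030*.92,.070,157)
p,d,K,T=grab('scene'); tilt(d,K,T)
"
```

```text
t 15.00 jawhead -22.89 yhead 67.12 j6 140.7 F [ 3.6 27.4 10.1] open 0.0497 | spin 0.002 then shift cm [-0.21 -0.06 -0.44]
tilt from horizontal 47.215195 off 0.02903647 407 [ 0.02007267 -0.02759848 -0.01591776] [0.06767651 0.02540643 0.01591241]
```

>>> move_arm([
  [[0,0.8,0,0],[-3,0.5,0,0],[-4.5,0,0,0],[-4,0,0,0],[0,0,0,0],[0,0,0,0]],
])

```text
clock: 15.65
tool_pos: [0.5484, -0.0291, 0.1805]
orientation: [45.9, 89.9, 22.9]
force: [-0.7, -0.4, -2.1]
opening: 0.0501
```

```bash
python3 -c "
from h import *
plan(.534-.078*.391,-.062-.078*.92,.116,157)
p,d,K,T=grab('scene'); tilt(d,K,T)
"
```

```text
t 15.65 jawhead -23.03 yhead 66.97 j6 139.6 F [-0.7 -0.4 -2.1] open 0.0501 | spin -0.000 then shift cm [  6.43 -11.4   -0.06]
tilt from horizontal 46.889732 off 0.029636448 474 [ 0.02004436 -0.05892282 -0.01598925] [0.06693121 0.02594088 0.01596256]
```

>>> move_arm([
  [[0,-3.8,0,0],[0,-3.8,0,0],[0,-3.8,0,0],[0,0,0,0],[3.2,0,0,0],[3.2,0,0,0],[0,0,0,0],[0,0,0,0]],
])

```text
clock: 16.5
tool_pos: [0.5031, -0.1342, 0.115]
orientation: [-143.2, 89.8, -166.2]
force: [-0.3, -0.1, -0.9]
opening: 0.0498
```

>>> move_arm([
  [[0,0.8,0,0],[0,0.8,0,0],[0,0.5,0,0],[0,0,0,0]],
])

```text
clock: 16.9
tool_pos: [0.5126, -0.1139, 0.1163]
orientation: [30.7, 89.9, 7.8]
force: [-0.9, -0.2, -1.6]
opening: 0.0498
```

```bash
python3 -c "
from h import *
plan(.534+.005*.391,-.062+.005*.92,.116,157)
p,d,K,T=grab('scene'); tilt(d,K,T)
cv2.imwrite('pics/c8.png',cv2.resize(p[100:280,200:440,::-1],(800,600)))
"
```

```text
t 16.90 jawhead -22.94 yhead 67.06 j6 148.2 F [-0.9 -0.2 -1.6] open 0.0498 | spin 0.001 then shift cm [ 0.03  6.11 -0.06]
tilt from horizontal 54.54216 off 0.032943614 481 [ 0.02005229 -0.05983618 -0.01586614] [0.06864017 0.02551789 0.01599001]
```

View pics/c8.png

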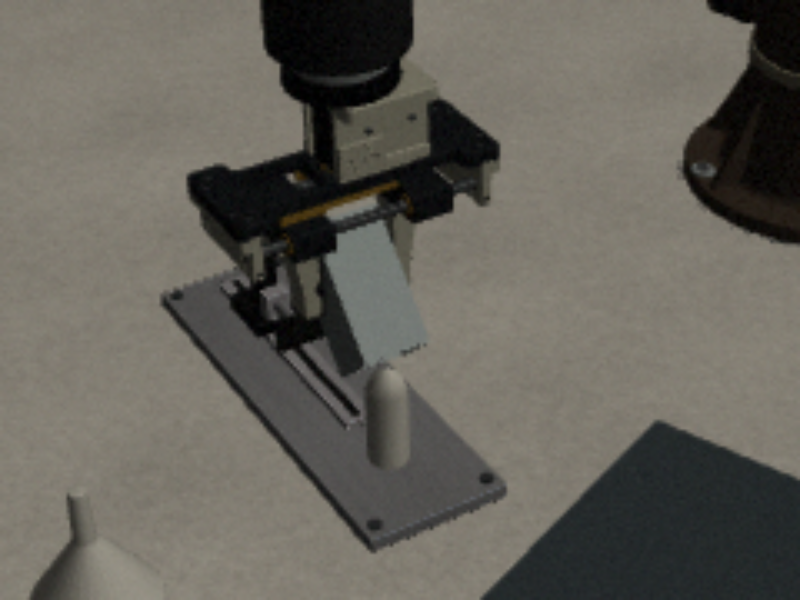

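The mouth is at (390,350) just behind the peg's domed tip (385,370), upper rim above it. Push forward so the peg enters and turns the jar.

>>> move_arm([
  [[0,0.6,0,0],[0,0.6,0,0],[0,0.5,0,0],[0,0.5,0,0],[0,0,0,0]],
])

```text
clock: 17.45
tool_pos: [0.5198, -0.0962, 0.117]
orientation: [-93.4, 89.8, -116.3]
force: [-4.7, -9.8, 12.2]
opening: 0.0499
```

```bash
python3 -c "
from h import *
plan(.534+.005*.391,-.062+.005*.92,.116,157)
p,d,K,T=grab('scene'); tilt(d,K,T)
"
```

```text
t 17.45 jawhead -22.95 yhead 67.05 j6 146.0 F [-4.7 -9.8 12.2] open 0.0499 | spin 0.001 then shift cm [ 0.08  4.21 -0.03]
tilt from horizontal 53.77837 off 0.026909811 444 [ 0.02008633 -0.05952615 -0.01598759] [0.06070181 0.0255312  0.01589482]
```

>>> move_arm([
  [[0.1,0.5,0,0],[0.1,0.5,0,0],[0.1,0.5,0,0],[0,0.4,0,0],[0,0,0,0]],
])

```text
clock: 18.0
tool_pos: [0.528, -0.0783, 0.1139]
orientation: [-69.0, 89.8, -92.0]
force: [-2.1, -6.5, 8.8]
opening: 0.0497
```

```bash
python3 -c "
from h import *
plan(.534+.005*.391,-.062+.005*.92,.116,157)
p,d,K,T=grab('scene'); tilt(d,K,T)
"
```

```text
t 18.00 jawhead -22.96 yhead 67.04 j6 144.2 F [-2.1 -6.5  8.8] open 0.0497 | spin 0.001 then shift cm [-0.22  2.23 -0.08]
tilt from horizontal 68.42029 off 0.023669478 366 [ 0.02003621 -0.059747   -0.01599518] [0.04590786 0.02163425 0.01597914]
```

>>> move_arm([
  [[0.1,0.5,0,0],[0.1,0.5,0,0],[0.1,0.5,0,0],[0.1,0.4,0,0],[0,0.3,0,0],[0,0,0,0]],
])

```text
clock: 18.65
tool_pos: [0.536, -0.0581, 0.1086]
orientation: [-98.6, 89.8, -121.6]
force: [0.2, -9.4, -1.4]
opening: 0.0503
```

```bash
python3 -c "
from h import *
plan(.534+.005*.391,-.062+.005*.92,.080,157)
p,d,K,T=grab('scene'); tilt(d,K,T)
"
```

```text
t 18.65 jawhead -22.98 yhead 67.02 j6 142.2 F [ 0.2 -9.4 -1.4] open 0.0503 | spin 0.000 then shift cm [ 2.85  0.07 -0.03]
tilt from horizontal 86.420334 off 0.020970095 217 [ 0.02001737 -0.05299591 -0.01596617] [0.02716255 0.01911633 0.01570142]
```

>>> move_arm([
  [[0,0.3,0,0],[0,0.2,0,0],[1.0,0,0,0],[1.0,0,0,0],[1.0,0,0,0],[0,0,0,0]],
])

```text
clock: 19.3
tool_pos: [0.5365, -0.0534, 0.077]
orientation: [-133.5, 89.7, -156.6]
force: [-0.9, -6.1, -5.2]
opening: 0.0499
```

>>> move_arm([
  [[0.3,0,0,0],[0.3,0,0,0],[0,0,0,0]],
])

```text
clock: 19.6
tool_pos: [0.5369, -0.0535, 0.072]
orientation: [-125.6, 89.8, -148.6]
force: [-0.8, -8.0, -2.3]
opening: 0.0498
```

```bash
python3 -c "
from h import *
plan(.534+.005*.391,-.062+.005*.92,.068,157)
p,d,K,T=grab('scene'); tilt(d,K,T)
"
```

```text
t 19.60 jawhead -23.02 yhead 66.98 j6 141.7 F [-0.8 -8.  -2.3] open 0.0498 | spin -0.000 then shift cm [ 0.4  -0.39  0.07]
tilt from horizontal 89.64082 off 0.020573061 58 [ 0.02000586 -0.05280446 -0.01556859] [0.02273437 0.02946903 0.01599808]
```

>>> move_arm([
  [[0.2,-0.4,0,0],[0.2,0,0,0],[0,0,0,0]],
])

```text
clock: 19.95
tool_pos: [0.5369, -0.0557, 0.0683]
orientation: [119.5, 90.0, 96.5]
force: [0.9, -0.2, -1.4]
opening: 0.0501
```

>>> move_arm([
  [[0.2,0,0,0],[0.2,0,0,0],[0,0,0,0]],
])

```text
clock: 20.25
tool_pos: [0.5367, -0.0558, 0.0643]
orientation: [-159.5, 90.0, 177.5]
force: [0.0, -0.7, -1.7]
opening: 0.05
```

>>> move_arm([
  [[0.2,0,0,0],[0.2,0,0,0],[0,0,0,0]],
])

```text
clock: 20.55
tool_pos: [0.5366, -0.0559, 0.0602]
orientation: [-150.7, 90.0, -173.7]
force: [1.1, -0.7, -1.4]
opening: 0.0498
```

>>> move_arm([
  [[0.2,0,0,0],[0,0,0,0]],
])

```text
clock: 20.75
tool_pos: [0.5367, -0.0559, 0.0584]
orientation: [-153.6, 90.0, -176.7]
force: [-0.4, 0.5, -2.0]
opening: 0.0503
```

```bash
python3 -c "
from h import *
plan(.534,-.062,.068,157)
p,d,K,T=grab('scene'); c=cloud(d,K,T).reshape(-1,3); e=np.array([.391,.920,0]); r=c-[.534,-.062,0]
s=np.c_[r@e,r@np.array([.92,-.391,0]),r[:,2]]
k=(s[:,0]>.015)&(s[:,0]<.04)&(abs(s[:,1])<.02); s=s[k]
for z in np.arange(.004,.12,.008):
    q=s[abs(s[:,2]-z)<.004]; print(round(z,3),len(q),np.round(np.median(q[:,0]),4) if len(q) else '')
"
```

```text
t 20.75 jawhead -23.01 yhead 66.99 j6 142.1 F [-0.4  0.5 -2. ] open 0.0503 | spin -0.000 then shift cm [-0.96 -0.67 -0.01]
0.004 0 
0.012 122 0.0275
0.02 4 0.0249
0.028 38 0.0264
0.036 40 0.0262
0.044 42 0.0255
0.052 42 0.0256
0.06 50 0.0256
0.068 42 0.0245
0.076 44 0.0242
0.084 46 0.0236
0.092 46 0.0233
0.1 45 0.0231
0.108 49 0.0225
0.116 33 0.0218
```

>>> move_arm([
  [[0.2,0,0,0],[0.2,0,0,0],[0,0,0,0]],
])

```text
clock: 21.1
tool_pos: [0.5366, -0.056, 0.0542]
orientation: [-148.2, 90.0, -171.3]
force: [0.5, 0.5, -1.7]
opening: 0.0501
```

>>> move_arm([
  [[0.2,0,0,0],[0.1,0,0,0],[0,0,0,0]],
])

```text
clock: 21.4
tool_pos: [0.5367, -0.056, 0.0514]
orientation: [-144.8, 90.0, -167.8]
force: [0.4, 0.6, -2.1]
opening: 0.0497
```

>>> move_arm([
  [[0.15,0,0,0],[0.15,0,0,0],[0,0,0,0]],
])

```text
clock: 21.7
tool_pos: [0.5368, -0.0559, 0.0484]
orientation: [-142.4, 90.0, -165.4]
force: [0.6, -0.1, -1.3]
opening: 0.0499
```

```bash
python3 -c "
from h import *
plan(.534,-.062,.068,157)
for n in('scene','side'):
  p,d,K,T=grab(n); c=cloud(d,K,T).reshape(-1,3); e=np.array([.391,.920,0]); r=c-[.534,-.062,0]
  s=np.c_[r@e,r@np.array([.92,-.391,0]),r[:,2]]
  k=(s[:,0]>.019)&(s[:,0]<.029)&(abs(s[:,1])<.02); s=s[k]
  print(n,[(round(z,3),((s[:,2]>z-.002)&(s[:,2]<=z+.002)).sum()) for z in np.arange(.006,.135,.004)])
  cv2.imwrite('pics/%s9.png'%n,cv2.resize(p[100:280,200:440,::-1] if n=='scene' else p[130:310,300:540,::-1],(800,600)))
"
```

```text
t 21.70 jawhead -23.01 yhead 66.99 j6 142.1 F [ 0.6 -0.1 -1.3] open 0.0499 | spin -0.000 then shift cm [-1.96 -0.67 -0.02]
scene [(np.float64(0.006), np.int64(0)), (np.float64(0.01), np.int64(19)), (np.float64(0.014), np.int64(15)), (np.float64(0.018), np.int64(19)), (np.float64(0.022), np.int64(22)), (np.float64(0.026), np.int64(20)), (np.float64(0.03), np.int64(20)), (np.float64(0.034), np.int64(20)), (np.float64(0.038), np.int64(17)), (np.float64(0.042), np.int64(23)), (np.float64(0.046), np.int64(24)), (np.float64(0.05), np.int64(19)), (np.float64(0.054), np.int64(21)), (np.float64(0.058), np.int64(23)), (np.float64(0.062), np.int64(18)), (np.float64(0.066), np.int64(23)), (np.float64(0.07), np.int64(24)), (np.float64(0.074), np.int64(20)), (np.float64(0.078), np.int64(22)), (np.float64(0.082), np.int64(26)), (np.float64(0.086), np.int64(21)), (np.float64(0.09), np.int64(20)), (np.float64(0.094), np.int64(22)), (np.float64(0.098), np.int64(24)), (np.float64(0.102), np.int64(19)), (np.float64(0.106), np.int64(18)), (np.float64(0.11), np.int64(12)), (np.float64(0.114), np.int64(1))
[... 617 characters left out ...]
nt64(25)), (np.float64(0.058), np.int64(32)), (np.float64(0.062), np.int64(27)), (np.float64(0.066), np.int64(28)), (np.float64(0.07), np.int64(28)), (np.float64(0.074), np.int64(33)), (np.float64(0.078), np.int64(27)), (np.float64(0.082), np.int64(35)), (np.float64(0.086), np.int64(32)), (np.float64(0.09), np.int64(27)), (np.float64(0.094), np.int64(28)), (np.float64(0.098), np.int64(32)), (np.float64(0.102), np.int64(26)), (np.float64(0.106), np.int64(33)), (np.float64(0.11), np.int64(30)), (np.float64(0.114), np.int64(9)), (np.float64(0.118), np.int64(0)), (np.float64(0.122), np.int64(0)), (np.float64(0.126), np.int64(0)), (np.float64(0.13), np.int64(0)), (np.float64(0.134), np.int64(0))]
```

View pics/side9.png

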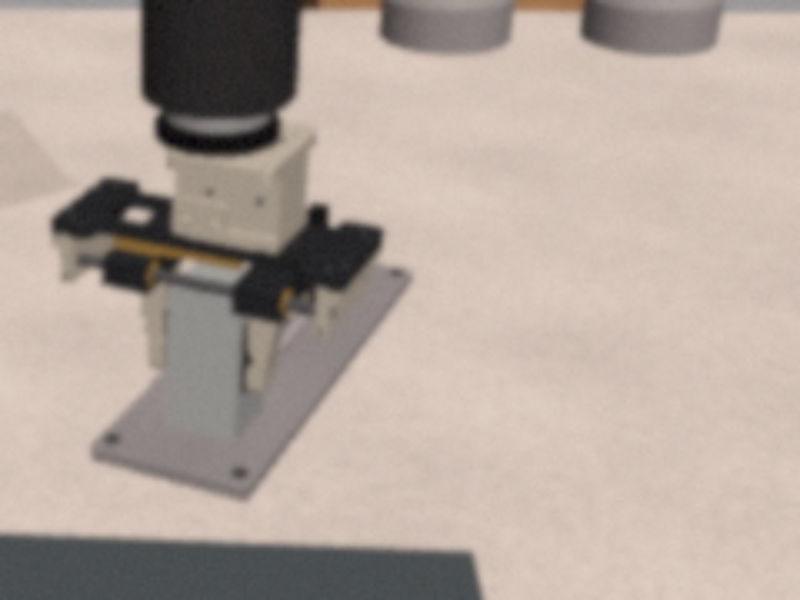

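Side crop: the jar stands upside down over the peg, rim on the plate around (205,430), top measured at 113 mm (seated = 112). Release.

>>> move_arm([
  [[0,0,0,0],[0,0,0,0],[0,0,0,0],[0,0,0,0],[0,0,0,0],[0,0,0,0]],
], jaw=8.0)

```text
clock: 22.4
tool_pos: [0.5368, -0.0559, 0.0486]
orientation: [26.2, 90.0, 3.2]
force: [-0.0, -0.1, 0.2]
opening: 0.0797
```

>>> move_arm([
  [[-2,0,0,0],[-4,0,0,0],[-4,0,0,0],[-4,0,0,0],[0,-2,0,0],[0,-4,0,0],[0,-4,0,0],[0,0,0,0]],
])

```text
clock: 23.2
tool_pos: [0.4957, -0.1506, 0.1887]
orientation: [-151.8, 90.0, -175.0]
force: [0.5, 0.6, -0.3]
opening: 0.0798
```

```bash
cat >> h.py <<'E'
def stand():
  e=np.array([.391,.920,0]); l=np.array([.92,-.391,0])
  for n in('scene','side'):
    p,d,K,T=grab(n); r=cloud(d,K,T).reshape(-1,3)-[.4943,-.1569,0]
    s=np.c_[r@l,r@e,r[:,2]]
    def q(x0,x1,y0,y1,z0,z1): return s[(s[:,0]>x0)&(s[:,0]<x1)&(s[:,1]>y0)&(s[:,1]<y1)&(s[:,2]>z0)&(s[:,2]<z1)]
    j=q(-.04,.04,.06,.14,.105,.125); J=q(-.04,.04,.06,.14,.02,.125)
    for z in(.03,.06,.09):
        f=q(-.018,.018,.11,.14,z-.008,z+.008); print(z,'+y face',np.round(np.median(f[:,1]),4),len(f))
    print(n,'jar top',len(j),rect(j) if len(j) else '',np.percentile(J[:,2],99))
    t=q(-.03,.03,-.14,.08,.06,.1); print('tab',len(t),rect(t) if len(t)>3 else '')
    return_pad=q(-.025,.025,-.1,.08,.03,.055); print('block/pad y max',len(return_pad),np.percentile(return_pad[:,1],[50,98]) if len(return_pad) else '')
E
python3 -c "
from h import *
stand(); plan(.461,-.238,.15,157)
p,d,K,T=grab('scene','x.png')
"
```

```text
0.03 +y face 0.1296 72
0.06 +y face 0.13 75
0.09 +y face 0.1301 81
scene jar top 373 (array([-0.0015,  0.1054]), array([0.0532, 0.0557]), 1.1) 0.11344368710065718
tab 99 (array([ 0.0078, -0.0127]), array([0.1867, 0.0159]), 85.9)
block/pad y max 274 [-0.03937842 -0.02343643]
0.03 +y face 0.1295 96
0.06 +y face 0.1294 97
0.09 +y face 0.1289 106
side jar top 317 (array([-0.0037,  0.1052]), array([0.0545, 0.0505]), 89.8) 0.11095294321303946
tab 93 (array([-0.0091, -0.011 ]), array([0.0153, 0.1841]), 6.9)
block/pad y max 225 [-0.02983267 -0.02499841]
t 23.30 jawhead -23.12 yhead 66.88 j6 151.8 F [0.7 0.1 1.4] open 0.0799 | spin -0.002 then shift cm [ 3.87 -9.65  0.14]
```

Jar is seated: top 112±1 mm, faces vertical and square to the stand, centred at stand y≈105. Now the clamp: tab at stand y≈-88, pad face at ≈-24, so about 104 mm gap to the jar.

>>> move_arm([
  [[0,-3.2,0,0],[0,-3.2,0,0],[0,-3.2,0.1,0],[3.3,0,0,0],[3.3,0,0,0],[3.3,0,0,0],[3.1,0,0,0],[0,0,0,0]],
], jaw=5)

```text
clock: 24.15
tool_pos: [0.4588, -0.2354, 0.0549]
orientation: [-167.8, 89.6, 169.2]
force: [-0.5, -0.2, 0.1]
opening: 0.0501
```

>>> move_arm([
  [[0,0,0,0],[0,0,0,0],[0,0,0,0],[0,0,0,0],[0,0,0,0],[0,0,0,0],[0,0,0,0]],
], jaw=0.5)

```text
clock: 24.85
tool_pos: [0.4643, -0.2376, 0.0599]
orientation: [6.8, 89.6, -16.1]
force: [6.6, -4.5, -2.7]
opening: 0.0133
```

```bash
python3 -c "
from h import *
plan(.4943,-.1569,.06,157); t=tool()[:3,3]-[.4943,-.1569,0]; print('local y',t@[.391,.92,0],'x',t@[.92,-.391,0])"
```

```text
t 24.85 jawhead -22.96 yhead 67.04 j6 162.4 F [ 6.6 -4.5 -2.7] open 0.0133 | spin 0.001 then shift cm [-0.01  8.6  -0.4 ]
local y -0.08597386575406109 x 0.004006803920815306
```

>>> move_arm([
  [[0,0.5,0.3,0],[0,1,0,0],[0,1,0,0],[0,1,0,0],[0,1,0,0],[0,1,0,0],[0,1,0,0],[0,1,0,0]],
])

```text
clock: 25.65
tool_pos: [0.4928, -0.1702, 0.0598]
orientation: [-79.4, 89.9, -102.4]
force: [-3.7, -9.4, 7.4]
opening: 0.0141
```

>>> move_arm([
  [[0,0.8,0,0],[0,0.5,0,0],[0,0,0,0],[0,0,0,0]],
])

```text
clock: 26.05
tool_pos: [0.4982, -0.1577, 0.0598]
orientation: [-55.3, 89.9, -78.2]
force: [-2.9, -4.7, 7.9]
opening: 0.0137
```

```bash
cat >> h.py <<'E'
def loc():
    o=get_obs(); t=tool()[:3,3]-[.4943,-.1569,0]; e=np.array([.391,.92,0]); print('t %.2f local y %.4f x %.4f z %.4f'%(o['clock'],t@e,t@[.92,-.391,0],t[2]),'F e %.1f lat %.1f z %.1f'%(o['force']@e,o['force']@[.92,-.391,0],o['force'][2]),o['opening'])
def gap():
  e=np.array([.391,.920,0]); l=np.array([.92,-.391,0])
  for n in('scene','side'):
    p,d,K,T=grab(n); r=cloud(d,K,T).reshape(-1,3)-[.4943,-.1569,0]
    s=np.c_[r@l,r@e,r[:,2]]
    f=s[(abs(s[:,0])<.018)&(s[:,1]>.11)&(s[:,1]<.145)&(s[:,2]>.03)&(s[:,2]<.1)]
    k=s[(abs(s[:,0])<.024)&(s[:,1]>0)&(s[:,1]<.12)&(s[:,2]>.05)&(s[:,2]<.059)]
    h,b=np.histogram(k[:,1],np.arange(0,.124,.004)); print(n,'jar +y face %.4f'%np.median(f[:,1]),len(f),'pad-top hist',dict(zip(np.round(b*1000).astype(int).tolist(),h.tolist())))
E
python3 -c "
from h import *
loc(); gap()"
```

```text
t 26.05 local y 0.0008 x 0.0039 z 0.0598 F e -5.5 lat -0.8 z 7.9 0.013708508986907182
scene jar +y face 0.1297 337 pad-top hist {0: 2, 4: 8, 8: 11, 12: 7, 16: 11, 20: 8, 24: 0, 28: 0, 32: 1, 36: 0, 40: 0, 44: 0, 48: 0, 52: 2, 56: 8, 60: 5, 64: 0, 68: 0, 72: 0, 76: 1, 80: 1, 84: 2, 88: 1, 92: 2, 96: 1, 100: 4, 104: 3, 108: 1, 112: 3, 116: 1}
side jar +y face 0.1292 445 pad-top hist {0: 1, 4: 8, 8: 3, 12: 2, 16: 1, 20: 1, 24: 0, 28: 0, 32: 0, 36: 0, 40: 0, 44: 0, 48: 0, 52: 0, 56: 0, 60: 0, 64: 0, 68: 0, 72: 0, 76: 0, 80: 0, 84: 0, 88: 0, 92: 0, 96: 0, 100: 0, 104: 0, 108: 0, 112: 0, 116: 0}
```

>>> move_arm([
  [[0,0.5,0,0],[0,0.5,0,0],[0,0.4,0,0],[0,0.2,0,0],[0,0,0,0]],
])

```text
clock: 26.65
tool_pos: [0.5041, -0.1434, 0.0598]
orientation: [-79.9, 89.9, -102.8]
force: [-3.2, -7.2, 8.1]
opening: 0.0136
```

```bash
python3 -c "
from h import *
loc(); gap()"
```

```text
t 26.65 local y 0.0162 x 0.0038 z 0.0598 F e -7.9 lat -0.2 z 8.1 0.01358158398967169
scene jar +y face 0.1297 335 pad-top hist {0: 0, 4: 0, 8: 0, 12: 0, 16: 1, 20: 12, 24: 7, 28: 5, 32: 5, 36: 5, 40: 1, 44: 0, 48: 0, 52: 0, 56: 0, 60: 0, 64: 0, 68: 3, 72: 3, 76: 2, 80: 1, 84: 1, 88: 2, 92: 4, 96: 1, 100: 4, 104: 2, 108: 2, 112: 4, 116: 1}
side jar +y face 0.1292 443 pad-top hist {0: 0, 4: 0, 8: 0, 12: 1, 16: 0, 20: 1, 24: 1, 28: 1, 32: 0, 36: 0, 40: 0, 44: 0, 48: 0, 52: 0, 56: 0, 60: 0, 64: 0, 68: 0, 72: 0, 76: 0, 80: 0, 84: 0, 88: 0, 92: 0, 96: 0, 100: 0, 104: 0, 108: 0, 112: 0, 116: 0}
```

>>> move_arm([
  [[0,0.1,0,0],[0,0.1,0,0],[0,0.1,0,0]],
])

```text
clock: 27.05
tool_pos: [0.5051, -0.141, 0.0598]
orientation: [-84.3, 89.9, -107.3]
force: [-5.2, -9.5, 7.8]
opening: 0.0139
```

```bash
python3 -c "
from h import *
loc(); gap()" | cut -c1-60
```

```text
t 27.05 local y 0.0188 x 0.0038 z 0.0598 F e -10.8 lat -1.0 
scene jar +y face 0.1297 331 pad-top hist {0: 0, 4: 0, 8: 0,
side jar +y face 0.1291 446 pad-top hist {0: 0, 4: 0, 8: 0,
```

>>> move_arm([
  [[0,0.1,0,0],[0,0.1,0,0],[0,0.1,0,0]],
])

```text
clock: 27.45
tool_pos: [0.5062, -0.1383, 0.0598]
orientation: [-87.4, 89.9, -110.4]
force: [-3.8, -9.6, 8.6]
opening: 0.0138
```

```bash
python3 -c "
from h import *
loc(); gap()" | cut -c1-60
```

```text
t 27.45 local y 0.0218 x 0.0037 z 0.0598 F e -10.3 lat 0.3 z
scene jar +y face 0.1300 344 pad-top hist {0: 0, 4: 0, 8: 0,
side jar +y face 0.1292 444 pad-top hist {0: 0, 4: 0, 8: 0,
```

>>> move_arm([
  [[0,0.1,0,0],[0,0.1,0,0]],
])

```text
clock: 27.75
tool_pos: [0.507, -0.1366, 0.0598]
orientation: [-87.6, 89.9, -110.6]
force: [-3.0, -11.0, 8.2]
opening: 0.0139
```

```bash
python3 -c "
from h import *
loc(); gap()" | cut -c1-60
```

```text
t 27.75 local y 0.0236 x 0.0037 z 0.0598 F e -11.3 lat 1.5 z
scene jar +y face 0.1312 333 pad-top hist {0: 0, 4: 0, 8: 0,
side jar +y face 0.1306 453 pad-top hist {0: 0, 4: 0, 8: 0,
```

>>> move_arm([
  [[0,0.1,0,0],[0,0.1,0,0]],
])

```text
clock: 28.05
tool_pos: [0.5077, -0.1349, 0.0598]
orientation: [-90.2, 89.9, -113.2]
force: [-3.0, -12.5, 7.8]
opening: 0.0137
```

```bash
python3 -c "
from h import *
loc(); gap()" | cut -c1-60
```

```text
t 28.05 local y 0.0254 x 0.0037 z 0.0598 F e -12.7 lat 2.1 z
scene jar +y face 0.1314 337 pad-top hist {0: 0, 4: 0, 8: 0,
side jar +y face 0.1308 439 pad-top hist {0: 0, 4: 0, 8: 0,
```

>>> move_arm([
  [[0,0.1,0,0],[0,0.1,0,0]],
])

```text
clock: 28.35
tool_pos: [0.5083, -0.1333, 0.0598]
orientation: [-92.6, 89.8, -115.6]
force: [-4.5, -12.9, 7.9]
opening: 0.0141
```

```bash
python3 -c "
from h import *
loc(); gap()" | cut -c1-60
```

```text
t 28.35 local y 0.0272 x 0.0037 z 0.0598 F e -13.7 lat 0.9 z
scene jar +y face 0.1313 332 pad-top hist {0: 0, 4: 0, 8: 0,
side jar +y face 0.1306 446 pad-top hist {0: 0, 4: 0, 8: 0,
```

>>> move_arm([
  [[0,0.1,0,0]],
])

```text
clock: 28.55
tool_pos: [0.5087, -0.1325, 0.0598]
orientation: [-93.7, 89.8, -116.7]
force: [-3.8, -14.5, 8.1]
opening: 0.0139
```

```bash
python3 -c "
from h import *
loc(); gap()" | cut -c1-60
```

```text
t 28.55 local y 0.0281 x 0.0037 z 0.0598 F e -14.8 lat 2.1 z
scene jar +y face 0.1314 331 pad-top hist {0: 0, 4: 0, 8: 0,
side jar +y face 0.1306 450 pad-top hist {0: 0, 4: 0, 8: 0,
```

>>> move_arm([
  [[0,0,0,0],[0,0,0,0],[0,0,0,0],[0,0,0,0]],
], jaw=5)

```text
clock: 29.05
tool_pos: [0.5098, -0.1299, 0.0586]
orientation: [55.3, 90.0, 32.3]
force: [-0.4, 0.7, 0.6]
opening: 0.04
```

>>> move_arm([
  [[-2,0,0,0],[-3,0,0,0],[-4,0,0,0],[-4,-3,0,0],[0,-4,0,0],[0,-4,0,0],[0,0,0,0],[0,0,0,0]],
])

```text
clock: 29.85
tool_pos: [0.4663, -0.232, 0.1886]
orientation: [62.1, 90.0, 39.0]
force: [-0.2, -0.5, -0.2]
opening: 0.0497
```

```bash
python3 -c "
from h import *
loc(); stand(); gap()
p,d,K,T=grab('scene'); cv2.imwrite('pics/end.png',cv2.resize(p[120:300,200:440,::-1],(800,600)))"
```

```text
t 29.85 local y -0.0800 x 0.0036 z 0.1886 F e -0.6 lat 0.0 z -0.2 0.049654999744523975
0.03 +y face 0.1311 75
0.06 +y face 0.1316 75
0.09 +y face 0.1316 83
scene jar top 372 (array([-0.0017,  0.1077]), array([0.0553, 0.053 ]), 88.3) 0.11369340907511379
tab 94 (array([0.0035, 0.0249]), array([0.0295, 0.0152]), 87.8)
block/pad y max 110 [0.03506217 0.05172274]
0.03 +y face 0.1308 103
0.06 +y face 0.1306 96
0.09 +y face 0.1311 111
side jar top 322 (array([-0.0039,  0.1068]), array([0.051 , 0.0529]), 0.9) 0.11090835626580178
tab 39 (array([-0.0006,  0.0234]), array([0.0212, 0.0129]), 86.1)
block/pad y max 12 [0.01808141 0.01957707]
scene jar +y face 0.1313 328 pad-top hist {0: 0, 4: 0, 8: 0, 12: 1, 16: 2, 20: 2, 24: 4, 28: 0, 32: 8, 36: 8, 40: 6, 44: 4, 48: 1, 52: 0, 56: 0, 60: 0, 64: 0, 68: 0, 72: 0, 76: 0, 80: 2, 84: 2, 88: 2, 92: 2, 96: 2, 100: 3, 104: 3, 108: 2, 112: 2, 116: 4}
side jar +y face 0.1307 443 pad-top hist {0: 0, 4: 0, 8: 0, 12: 0, 16: 2, 20: 1, 24: 0, 28: 0, 32: 0, 36: 0, 40: 0, 44: 0, 48: 0, 52: 0, 56: 0, 60: 0, 64: 0, 68: 0, 72: 0, 76: 0, 80: 0, 84: 0, 88: 0, 92: 0, 96: 0, 100: 0, 104: 0, 108: 0, 112: 0, 116: 0}
```

View pics/end.png

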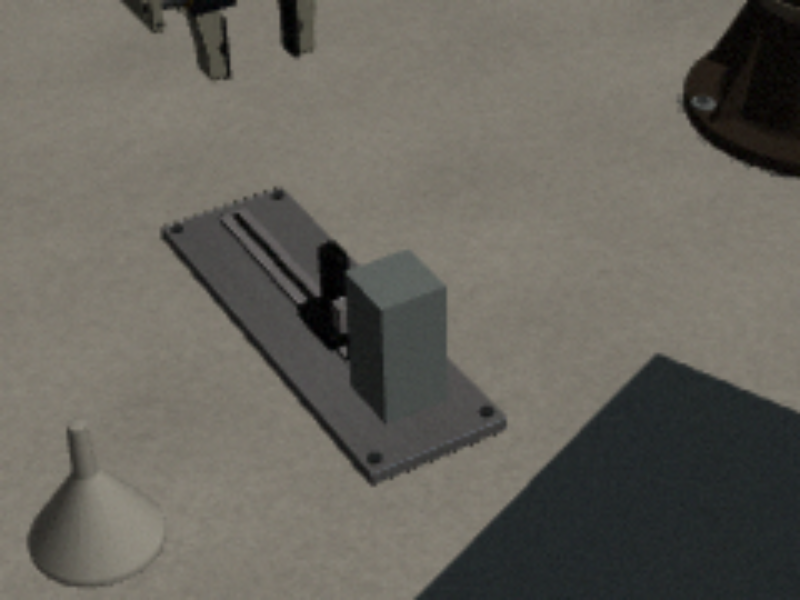

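The final view shows the jar upside down at (400,330), with the clamp pad against its near side at (340,320). The gripper is clear and the funnel is in place. Handing in.

```bash
python3 -c "
from h import *
print(close_job(), get_obs()['clock'])"
```

```text
the job is handed in; nothing more can be done
the job is handed in; nothing more can be done
```

The jar is upside down on the peg with the clamp's pad holding it. I handed the job in at about 30 s; the hand-in gives no verdict.

**What I did**
- **Laying down:** I tipped the jar onto its side on the bench with closed fingers, so it fell free of the gripper.
- **Turning over:** I took it again. It would not swing down by its own weight, so I turned it in the grip. I pressed its closed end on the peg top, then pushed its rim against the peg until it hung mouth-down. Two pushes during this stalled at 35 N and 29 N at the wrist.
- **Placing:** I lowered it onto the base plate and let go.
- **Clamp:** I slid the clamp until the jar had taken up its play against the peg, pushed on a few more millimetres, and let go.

**Last checks**
- **Jar:** Its top is at 111–114 mm (112 mm when seated). Its faces are vertical to within about 1°, and its centre is about 7 mm from the peg's nominal place, as expected against the peg (limit 14 mm).
- **Spring:** I estimate it pressed in about 5 mm, at about 4 N. This comes from the sliding force rising from about 10.6 to 14.8 N, and from how far the clamp moved after the jar stopped.
- **Disagreement:** When I opened the gripper, the arm sprang forward about 2.7 mm. The camera puts the clamp's tab 1–3 mm short of where the gripper left it, so I saw no sign that the clamp moved with it. Had it followed fully, the load would be about 6.4 N, still within the 7.2 N limit.
- **Bystanders:** I never came near the bottle, weight or funnel. The funnel looks in place in the last picture; I did not re-measure any of the three.

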